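Open the sampling hood's sash to its mark and start the blower

TASK

Get the sampling hood ready for work: with the fingers beneath its lip, push the sash up until the lip is level with the pointer clipped on the right-hand upright and leave it standing there; then press the large round button on the switch box fully down for a moment to start the blower, and let it go. Do not pinch the lip, push on the clear pane or shift the pointer, do not press the small button, and leave the bottles and other things where they stand.

Things in the scene. Friction and masses are not known exactly. Their poses are not given: they have to be found in the camera images.
- hood: the sampling hood: 360 wide, 508 high at the front and 340 behind, 200 deep, clear plastic walls, 12 mm white floor; fixed. Origin on the table, midway between the two front uprights; its x axis points from the front into the hood (the open front faces -x, towards the robot), y to the left as seen from the robot, z up. Uprights: 26 x 22 mm, centred 4 mm behind the origin and 170 mm left and right of it.
- sash (a joint): height of the sash (front window, slides straight up) in m, 0 = lowest, 0.24 = topmost. Counterweighted inside the uprights: it needs about 3 to 9 N to move up, weak damping, and stays where it is left; it can be pushed down again with a similar force
- lip_edge (a point): middle of the lower front edge of the sash's lip: a straight grey ledge along the bottom of the sash, 300 mm long (along hood y), 12 mm thick, sticking out 34 mm in front of the clear pane's middle plane (which lies 16 mm in front of the hood's origin); open space beneath it. Push up against this underside or this edge, near the middle. Its upper half stands back 12 mm. Above the lip is the clear pane, 300 wide, 215 high, 5 thick. Axes as the hood's
- lip_mid (a point): middle of the lip's front, 6 mm above lip_edge, at half the lip's thickness: this height is to match the pointer. Axes as the hood's
- pointer_tip (a point): the height mark: tip of the thin (4 mm) blade of a dark steel clip (34 x 30 x 24 mm) clamped on the right-hand (hood -y) front upright, at mid-height of the blade; the tip lies 22 mm farther back than the front of the lip, 10 mm beyond its right end; a longer blade of the same height sticks out to the right. Its height varies, 200 to 290 mm above the table; axes as the hood's
- blower_top (a point): centre of the top of the large round black push button (36 mm across), the blower's start button, on the far end of the hood's white switch box (150 x 90 x 45 mm, lying on the table left or right of the hood); it faces up and is pressed straight down
- blower (a joint): travel of the large button in m: 0 up, 0.006 fully down; springs back; about 5 N when fully down
- lamp (a joint): travel of the small round button (18 mm across), 77 mm nearer the robot on the same box, 0 up, 0.005 fully down: not to be pressed
- beaker: glass beaker, 68 across, 90 high, inside the hood; origin under its base
- jar: amber jar, 52 across, 70 high, inside the hood; origin under its base
- media_bottle: capped glass bottle, 60 across, 130 high, standing before the hood's left part; origin under its base
- sample_bottle: small white bottle, 44 across, 90 high, standing before the hood's right part; origin under its base
- spanner: steel spanner, 150 long, lying on the table right of the hood; origin at its middle, underneath
- vessel_plug: steel plug, 40 across, 30 high, on the table under or just before the left half of the lip; origin under its base
- acid_bottle: amber bottle, 70 across, 150 high, standing to one side; origin under its base
Mind the look-alikes: they are no part of the job. Leave any pink look-alike of the beaker alone.

How it is judged:
On the way, in this order (a step that is already met when the one before it is completed fails the run):
1. the sash has been pushed up until its lip is level with the pointer, and stands still (z of lip_mid in the frame of pointer_tip between -0.01 and 0.01 m and velocity of joint sash between -0.01 and 0.01 m/s), for 0.2 s.
2. the large button is pressed fully down (z of lip_mid in the frame of pointer_tip between -0.01 and 0.01 m and value of joint blower above 0.0045 m), for 0.05 s.
At the end, for the whole second after the job is handed in: The lip's mid-height is within 10 mm of the pointer's height and the sash is at rest; the large button is up again after having been pressed (4.5 of its 6 mm or more); the small button is up; the pointer is within 8 mm and the bystanders within 20 mm of where they were, and upright (all of step 1 and value of joint each of blower, lamp below 0.002 m and distance of pointer_tip from where it was at the start of the episode below 0.008 m and distance of each of beaker, jar, media_bottle, sample_bottle, spanner, vessel_plug, acid_bottle from where it was at the start of the episode below 0.02 m and angle between each of beaker, jar, media_bottle, sample_bottle, vessel_plug, acid_bottle's own z axis and vertical below 0.1 rad); the robot touches nothing.
It fails at once if the lip is pinched: fingers press on its underside and its upper side at once (contact force between the fingers and sash_c2 above 2 N and contact force between the fingers and sash_c3 above 2 N).
It fails at once if the fingers push on the clear pane (over 5 N) (contact force between the fingers and sash_c1 above 5 N).
It fails at once if the small button is pressed (value of joint lamp above 0.003 m).
It fails at once if the pointer is shifted by over 8 mm (distance of pointer_tip from where it was at the start of the episode above 0.008 m).
It fails at once if a bystander is shifted or lifted by over 20 mm (distance of any of beaker, jar, media_bottle, sample_bottle, spanner, vessel_plug, acid_bottle from where it was at the start of the episode above 0.02 m).
It also fails if it takes over 51 s, if anything falls off the work surface, if the arm or the gripper's body presses on something with over 40 N, if the wrist force passes 120 N, or if a joint passes its speed limit or range.

ROBOT

A 6-joint arm with a two-finger parallel gripper is mounted at the origin on the work surface. World frame = base frame: x ahead of the robot, y to its left, z up, the work surface at z = 0. Lengths are in m, angles in rad, forces in N, time in s.
With the tool pointing down it reaches from about 0.25 to 0.725 m from the base axis. Payload 4 kg.
Tool frame: the origin (TCP) lies at the very end of the fingers, on their centre line; the grasp point (between the pads) lies 19 mm behind it; x points along the fingers, z is the direction in which the jaws open and shut, and the axes are right-handed (so a half turn about x gives the same grasp; the last joint's range is limited). The gripper opens to 85 mm and grips with 20 to 120 N. Pads are 22 mm wide; open, the fingers measure 114 mm over their backs; the gripper's body (76 mm by 85 mm) begins 54 mm behind the grasp point. The pads swing forward as they close: fully open they stand 13 mm farther back than shut.
Start: joints at [-1.239, 0.241, 0.005, 1.335, 0, 1.571], TCP at [0.163, -0.473, 0.231] pointing down, gripper open.
Joint ranges: [-2.72, 2.72], [-1.05, 1.87], [-1.09, 1.28], [-1.99, 2.15], [-1.42, 1.44], [-3.14, 3.14]. Speed limits (rad/s): [2.79, 2.79, 3.14, 3.14, 3.14, 3.14].

INTERFACE

Orientations are given as a unit quaternion [x, y, z, w].
In Python, from workcell import bot gives the robot as it stands.
- The arm moves only by the tool apply_moves, never from a script. Its argument "targets" is one flat list of numbers, 7 for each row, row after row: the shift along the tool's x, y, z in units of 25 cm (1.0 is 25 cm), then the turn, a rotation vector about the tool's x, y, z in units of 0.5 rad (1.0 is 0.5 rad), then the opening, from 0 (shut) to 1 (fully open). In form: [tx, ty, tz, wx, wy, wz, claw, tx, ty, tz, wx, wy, wz, claw, ...]. A call has 1 to 12 rows; each row is the pose to reach, as a shift and turn from the pose commanded when the call began, along the tool's axes at that moment; what a row does not reach only later rows make up. A row lasts 1/12 s, in which the tool goes at most 41.7 mm and 7.16 degrees, less where a joint would pass 70% of its speed; a pose out of reach is approached as far as the arm can. A call with a number of a shift or a turn outside -1 to 1 is refused whole. A call with a gripper value outside its range is refused whole. The fingers move at their own pace and stop on an object; the grip force is fixed at half the most. Time passes only in rows, so rows that repeat a pose let the fingers close. It gives the time, the measured TCP pose, the force and the opening at its end, in the units of the state.
- bot.get_obs(): the state, without advancing time (a new reading comes with each control period).
- bot.camera(name): name is "side" or "top"; returns (picture, depth): 400x640x3 uint8, red, green, blue; 400x640 float32, m along the optical axis (not along the pixel's ray), 0 where there is no reading.
- bot.camera_params(name): a dict with "fx", "fy", "cx", "cy" (pixels), "T" (4x4, takes a point from camera to world coordinates). Camera axes: x right, y up, looking along -z (the intrinsics and any distortion apply to the point x, -y, -z); pixel columns grow to the right and rows downward; lengths in m; the calibration is good to about 2 mm. A picture is of the moment at which its call begins. camera_params takes no time and is no camera call.
- bot.job_done(): hands the job in, once; it reports no verdict.
The state is a dict: "clock": time; "joint_pos": joint angles; "joint_vel": joint speeds; "tau": joint torques, N m; "eef_pos": TCP position; "tool_rot": TCP orientation; "ft_force": force on the tool from outside, world axes, zero at the start; "ft_torque": the same for the moment, N m; "grip_width": finger opening in m.
Only numpy, scipy, OpenCV 4.12 (cv2) and the standard library are available. Lean on these libraries where they do the work, as an engineer would, in place of code of your own. Each camera call takes 0.05 s, during which the arm holds its last target.

## Working session

There is one attempt and no reset: what is moved stays moved. The work goes in short steps, Python scripts to look and compute and a tool call to move; the robot and the scene stay as the last step left them, time stands still between calls to the robot, and variables do not carry over. Pictures are saved under pics/ and viewed, and the job is handed in when it is done.

Besides the shell and the picture viewer there is one more tool, called after "Request:" by a JSON object that holds its "method" and its "body", one argument or row to a line. apply_moves: Moves the arm, as the interface text tells. Its arguments: {"type":"object","properties":{"targets":{"type":"array"}},"required":["targets"]}

```bash
mkdir -p pics; ls
python3 - <<'E'
from workcell import bot
import cv2,numpy as np
o=bot.get_obs()
for k,v in o.items(): print(k,np.round(v,3))
for n in("side","top"):
    p,d=bot.camera(n); cv2.imwrite(f"pics/{n}0.png",p[:,:,::-1]); np.save(f"{n}0.npy",d); np.save(f"{n}0p.npy",p)
    c=bot.camera_params(n); print(n,{k:(np.round(v,3).tolist()) for k,v in c.items()})
E
```

```text
pics
clock 0.0
joint_pos [-1.239  0.241  0.004  1.335 -0.     1.571]
joint_vel [ 0.     0.001 -0.001 -0.001 -0.    -0.   ]
tau [ 1.0000e-03 -3.7232e+01  2.5241e+01  1.7000e-02  0.0000e+00  0.0000e+00]
eef_pos [ 0.163 -0.472  0.23 ]
tool_rot [ 0.411  0.576 -0.41   0.575]
ft_force [ 0.504  0.736 -1.136]
ft_torque [ 0.048 -0.01  -0.034]
grip_width 0.086
side {'fx': 431.588, 'fy': 431.588, 'cx': 315.739, 'cy': 202.8, 'T': [[0.947, 0.303, -0.11, 0.48], [-0.322, 0.893, -0.315, -0.293], [0.003, 0.333, 0.943, 1.103], [0.0, 0.0, 0.0, 1.0]]}
top {'fx': 381.091, 'fy': 381.091, 'cx': 313.92, 'cy': 200.743, 'T': [[0.004, 0.994, -0.106, 0.502], [-1.0, 0.006, 0.018, 0.021], [0.018, 0.106, 0.994, 1.071], [0.0, 0.0, 0.0, 1.0]]}
```

View pics/side0.png

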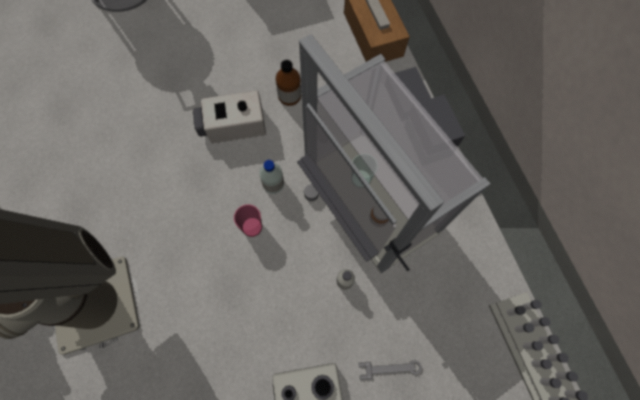

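View pics/top0.png

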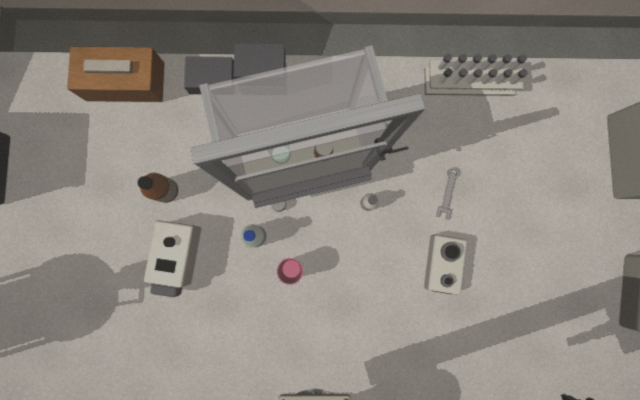

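Both views agree. The switch box with a large and a small button is the one on the right, top view: large (452,251), small (448,281). The left box (172,255) has a knob and a display, so it is a look-alike. Next I'll take close crops and measure.

```bash
cat > h.py <<'E'
import numpy as np,cv2
from workcell import bot
def ray(n,u,v):
    c=bot.camera_params(n);T=np.array(c["T"])
    d=np.array([(u-c["cx"])/c["fx"],-(v-c["cy"])/c["fy"],-1.])
    return T[:3,3],T[:3,:3]@d
def onz(n,u,v,z):
    o,d=ray(n,u,v);return o+d*(z-o[2])/d[2]
def dep(n,u,v,D):
    o,d=ray(n,u,v);return o+d*D
def two(a,b):
    o1,d1=ray("side",*a);o2,d2=ray("top",*b)
    s=np.linalg.lstsq(np.c_[d1,-d2],o2-o1,rcond=None)[0]
    p,q=o1+s[0]*d1,o2+s[1]*d2
    return (p+q)/2,np.linalg.norm(p-q)
def proj(n,P):
    c=bot.camera_params(n);T=np.array(c["T"]);q=T[:3,:3].T@(np.array(P)-T[:3,3])
    return c["cx"]+c["fx"]*q[0]/-q[2],c["cy"]+c["fy"]*-q[1]/-q[2]
E
python3 - <<'E'
import numpy as np,cv2
s=np.load("side0p.npy")[:,:,::-1];t=np.load("top0p.npy")[:,:,::-1]
def cr(im,x,y,w,h,k,f):cv2.imwrite(f,cv2.convertScaleAbs(cv2.resize(im[y:y+h,x:x+w],None,fx=k,fy=k,interpolation=cv2.INTER_CUBIC),alpha=1.5))
cr(s,290,30,200,150*5//3//1,4,"pics/cs.png") if 0 else cr(s,290,130,200,150,4,"pics/cs.png")
cr(t,230,90,200,150,4,"pics/ct.png")
cr(t,410,160,80,140,4,"pics/cb.png")
E
```

```text
(no output)
```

View pics/cs.png

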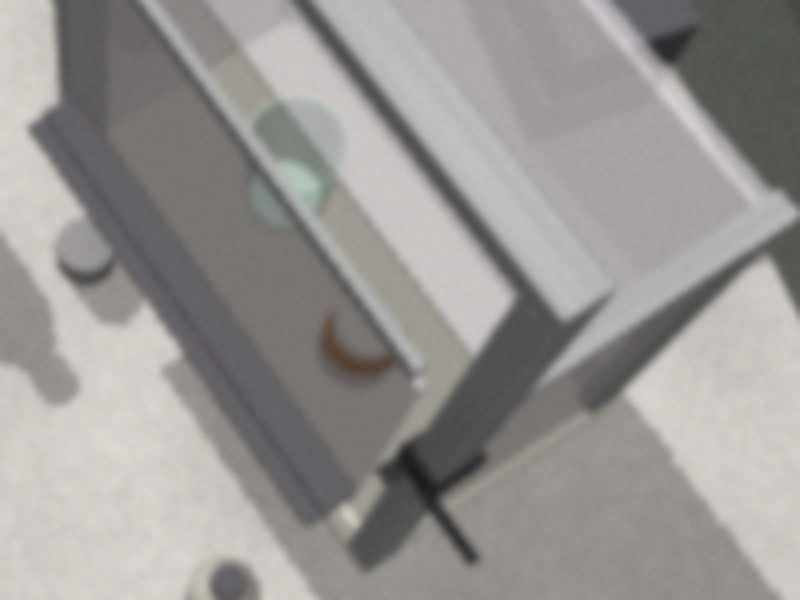

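View pics/ct.png

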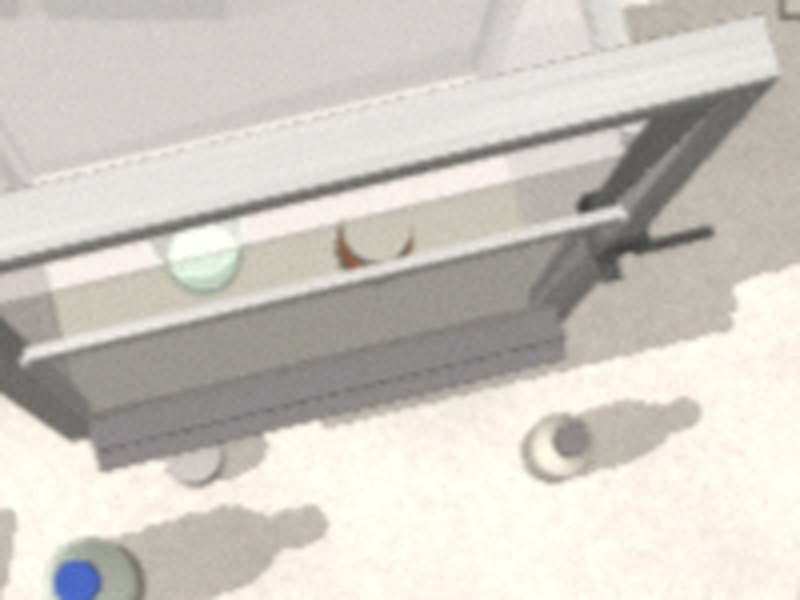

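View pics/cb.png

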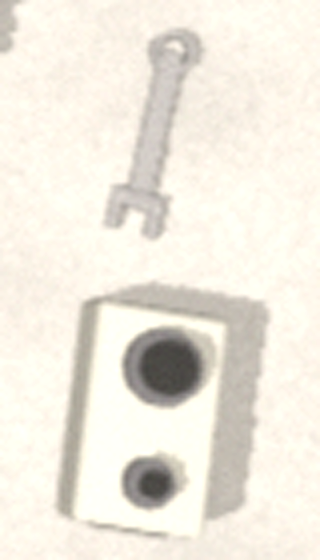

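Run:
```python
from h import *
np.set_printoptions(precision=4,suppress=True)
S=lambda x,y:(290+(x+.5)/4-.5,130+(y+.5)/4-.5)
T=lambda x,y:(230+(x+.5)/4-.5,90+(y+.5)/4-.5)
for n,a,b in [("lipR",(310,523),(565,360)),("lipL",(33,128),(102,468)),("ptrlongend",(474,560),(712,232)),("blade base",(430,494),(632,246)),("paneTR",(418,374),(625,212)),("beamR",(556,318),(776,72))]:
    print(n,*two(S(*a),T(*b)))
sd=np.load("side0.npy");td=np.load("top0.npy")
for nm,(u,v) in [("long",T(680,238)),("long2",T(700,234)),("lip",T(330,395)),("lip",T(540,352)),("lip",T(120,455)),("lipup",T(330,370)),("clip",T(610,262))]:
    D=td[int(round(v)),int(round(u))];print("top",nm,dep("top",u,v,D))
for nm,(u,v) in [("long",S(465,546)),("long",S(450,522)),("lip",S(300,500)),("lip",S(60,150)),("lip",S(180,320)),("clip",S(470,465))]:
    D=sd[int(round(v)),int(round(u))];print("side",nm,dep("side",u,v,D))
B=lambda x,y:(410+(x+.5)/4-.5,160+(y+.5)/4-.5)
for nm,p in [("big",(166,365)),("bigring",(165,366)),("small",(154,483)),("smallring",(150,480)),("boxtop",(100,500)),("spanner",(155,110))]:
    u,v=B(*p);print(nm,u,v,dep("top",u,v,td[int(round(v)),int(round(u))]))
for nm,(u,v) in [("big",(323,386)),("small",(290,393))]:
    print(nm,dep("side",u,v,sd[v,u]))
for nm,(u,v) in [("media",(249,236)),("sample",(372,200)),("plug",(279,204)),("acid",(146,182)),("pink",(290,267))]:
    print(nm,dep("top",u,v,td[v,u]))
```

```text
lipR [ 0.6579 -0.1386  0.1308] 0.004135896889894298
lipL [0.587  0.1499 0.1254] 0.0006663478248077819
ptrlongend [ 0.709  -0.201   0.2479] 0.00010327756664332698
blade base [ 0.7052 -0.1602  0.2304] 0.0006908091903528022
paneTR [ 0.6879 -0.1283  0.3641] 0.0021727418306689353
beamR [ 0.7043 -0.1568  0.508 ] 0.003880121556118446
top long [ 0.7051 -0.1829  0.2488]
top long2 [ 0.708  -0.1947  0.2466]
top lip [0.6319 0.0086 0.1363]
top lip [ 0.6602 -0.1222  0.134 ]
top lip [0.5941 0.1379 0.1332]
top lipup [0.6473 0.0087 0.1374]
top clip [ 0.6915 -0.1441  0.2478]
side long [ 0.7069 -0.1933  0.2501]
side long [ 0.7055 -0.1792  0.2463]
side lip [ 0.6587 -0.1249  0.1341]
side lip [0.5975 0.1265 0.1342]
side lip [ 0.6303 -0.0006  0.1338]
side clip [ 0.7231 -0.1572  0.2579]
big 451.125 250.875 [ 0.4782 -0.3587  0.067 ]
bigring 450.875 251.125 [ 0.4775 -0.358   0.0669]
small 448.125 280.375 [ 0.402  -0.3475  0.069 ]
smallring 447.125 279.625 [ 0.4041 -0.3444  0.0703]
boxtop 434.625 284.625 [ 0.3889 -0.3183  0.0495]
spanner 448.375 187.125 [ 0.6563 -0.3799  0.006 ]
big [ 0.4779 -0.3602  0.0671]
small [ 0.4043 -0.3502  0.0659]
media [0.5139 0.163  0.1283]
sample [ 0.6087 -0.1472  0.0924]
plug [0.6026 0.0976 0.0327]
acid [0.6428 0.4118 0.1495]
pink [0.4306 0.0671 0.0019]
```

```bash
cat >> h.py <<'E'
from scipy.spatial.transform import Rotation as Ro
def ori(yaw,pitch,flip=0):
    # x along yaw heading, pitched down; deg
    y,p=np.radians(yaw),np.radians(pitch)
    x=np.array([np.cos(p)*np.cos(y),np.cos(p)*np.sin(y),-np.sin(p)])
    z=np.array([-np.sin(y),np.cos(y),0])   # jaws horizontal
    R=np.c_[x,np.cross(z,x),z]
    if flip==1: R=R@np.diag([1,-1,-1])
    return Ro.from_matrix(R)
def rel(P0,R0,P1,R1):
    t=R0.inv().apply(np.array(P1)-P0)/.25; w=(R0.inv()*R1).as_rotvec()/.5
    return np.round(np.r_[t,w],3)
def cur():
    o=bot.get_obs();return np.array(o["eef_pos"]),Ro.from_quat(o["tool_rot"]),o
E
python3 - <<'E'
from h import *
np.set_printoptions(precision=4,suppress=True)
T=lambda x,y:(230+(x+.5)/4-.5,90+(y+.5)/4-.5)
R=onz("top",*T(565,360),.132);L=onz("top",*T(102,468),.132)
print(R,L,np.linalg.norm(R-L)); d=(L-R)/np.linalg.norm(L-R);print("yaw",np.degrees(np.arctan2(-d[0],d[1])), (R+L)/2)
P,Rc,o=cur();print(P,Rc.as_matrix())
for f in(0,1): print(rel(P,Rc,P,ori(-71,90,f)))
td=np.load("top0.npy")
# lip points mean depth along the front ledge & blade profile
for k in np.linspace(.1,.9,9):
    x=102+(565-102)*k;y=468+(360-468)*k
    a=[dep("top",*T(x,y-q),td[int(round(T(x,y-q)[1])),int(round(T(x,y-q)[0]))])[2] for q in(6,10,14,22,30,38)]
    print(np.array(a))
print([onz("top",290,267,0.05)])
E
```

```text
[ 0.6556 -0.1382  0.132 ] [0.5861 0.149  0.132 ] 0.295452734308408
yaw 13.60783820670827 [0.6208 0.0054 0.132 ]
[ 0.1627 -0.4722  0.2305] [[-0.0006  0.9455  0.3257]
 [ 0.0018  0.3257 -0.9455]
 [-1.      0.     -0.0019]]
[ 0.     0.     0.    -3.141 -0.003 -0.003]
[ 0.     0.     0.     3.142 -0.003  0.003]
[0.1339 0.134  0.1337 0.1375 0.139  0.1381]
[0.131  0.1334 0.1329 0.1367 0.1359 0.1379]
[0.1312 0.1328 0.1301 0.1367 0.1363 0.1367]
[0.1322 0.1323 0.1317 0.1381 0.1354 0.1361]
[0.1285 0.1382 0.1296 0.1308 0.137  0.1401]
[0.1318 0.1303 0.133  0.1324 0.1386 0.14  ]
[0.1335 0.1325 0.1309 0.1351 0.1374 0.1394]
[0.1303 0.133  1.071  0.1344 0.1391 0.1399]
[0.1301 0.1308 0.133  0.13   0.1399 0.1387]
[array([0.4338, 0.065 , 0.05  ])]
```

```bash
cat >> h.py <<'E'
def ov(yaw,pitch):
    y,p=np.radians(yaw),np.radians(pitch)
    x=np.array([np.cos(p)*np.cos(y),np.cos(p)*np.sin(y),-np.sin(p)])
    z=np.array([np.sin(p)*np.cos(y),np.sin(p)*np.sin(y),np.cos(p)])
    return Ro.from_matrix(np.c_[x,np.cross(z,x),z])
def cyl(az,r,z): a=np.radians(az);return np.array([r*np.cos(a),r*np.sin(a),z])
E
python3 - <<'E'
from h import *
np.set_printoptions(precision=3,suppress=True)
P,R,o=cur()
for n,p,r in [("A",cyl(-52,.45,.30),ov(-52,72)),("B",cyl(-33,.45,.3),ov(-33,52)),("C",cyl(-16,.46,.27),ov(-12,30)),("D",[.5575,-.03,.2],ov(13.6,10)),("E",[.5575,-.03,.095],ov(13.6,10)),("F",[.645,-.009,.095],ov(13.6,10))]:
    print(n,np.round(p,3),rel(P,R,p,r));P,R=np.array(p),r
E
```

```text
A [ 0.277 -0.355  0.3  ] [-0.277  0.586 -0.296 -0.658 -0.626  0.103]
B [ 0.377 -0.245  0.3  ] [-0.03   0.586 -0.093 -0.589 -0.692  0.313]
C [ 0.442 -0.127  0.27 ] [ 0.07   0.538 -0.106 -0.484 -0.759  0.557]
D [ 0.558 -0.03   0.2  ] [ 0.461  0.475 -0.057 -0.307 -0.686  0.844]
E [ 0.558 -0.03   0.095] [ 0.073  0.    -0.414  0.     0.     0.   ]
F [ 0.645 -0.009  0.095] [ 0.354 -0.001  0.063  0.     0.     0.   ]
```

Request:
{"method": "apply_moves", "body": {
  "targets": [-0.09, 0.19, -0.1, -0.22, -0.21, 0.03, 0, -0.18, 0.39, -0.2, -0.44, -0.42, 0.07, 0, -0.277, 0.586, -0.296, -0.658, -0.626, 0.103, 0, -0.277, 0.586, -0.296, -0.658, -0.626, 0.103, 0, -0.277, 0.586, -0.296, -0.658, -0.626, 0.103, 0]
}}

```text
clock: 0.52
eef_pos: [0.2786, -0.3512, 0.3024]
tool_rot: [0.255, 0.527, -0.353, 0.73]
ft_force: [-0.4, 0.2, 0.1]
grip_width: 0.0255
```

Request:
{"method": "apply_moves", "body": {
  "targets": [-0.01, 0.19, -0.03, -0.2, -0.23, 0.1, 0, -0.02, 0.39, -0.06, -0.4, -0.46, 0.21, 0, -0.03, 0.586, -0.093, -0.589, -0.692, 0.313, 0, -0.03, 0.586, -0.093, -0.589, -0.692, 0.313, 0, -0.03, 0.586, -0.093, -0.589, -0.692, 0.313, 0]
}}

```text
clock: 0.93
eef_pos: [0.3758, -0.2404, 0.2955]
tool_rot: [0.123, 0.422, -0.252, 0.862]
ft_force: [-1.5, -0.4, -0.7]
grip_width: 0.0006
```

Request:
{"method": "apply_moves", "body": {
  "targets": [0.02, 0.18, -0.03, -0.16, -0.25, 0.18, 0, 0.05, 0.36, -0.07, -0.32, -0.5, 0.37, 0, 0.07, 0.538, -0.106, -0.484, -0.759, 0.557, 0, 0.07, 0.538, -0.106, -0.484, -0.759, 0.557, 0, 0.07, 0.538, -0.106, -0.484, -0.759, 0.557, 0]
}}

```text
clock: 1.35
eef_pos: [0.4398, -0.1227, 0.2641]
tool_rot: [0.026, 0.26, -0.096, 0.96]
ft_force: [-1.2, 0.3, -2.1]
grip_width: -0.0003
```

Request:
{"method": "apply_moves", "body": {
  "targets": [0.15, 0.16, -0.02, -0.1, -0.23, 0.28, 0, 0.3, 0.32, -0.04, -0.2, -0.46, 0.56, 0, 0.461, 0.475, -0.057, -0.307, -0.686, 0.844, 0, 0.461, 0.475, -0.057, -0.307, -0.686, 0.844, 0, 0.461, 0.475, -0.057, -0.307, -0.686, 0.844, 0, 0.461, 0.475, -0.057, -0.307, -0.686, 0.844, 0, 0.461, 0.475, -0.057, -0.307, -0.686, 0.844, 0]
}}

```text
clock: 1.93
eef_pos: [0.6004, -0.0499, 0.2098]
tool_rot: [-0.012, 0.095, 0.128, 0.987]
ft_force: [-0.1, -0.9, -0.1]
grip_width: 0.0001
```

Run:
```python
from h import *
np.set_printoptions(precision=3,suppress=True)
P,R,o=cur();print(P,R.as_matrix()[:,0],o["joint_pos"])
for n,p,r in [("E",[.5575,-.03,.095],ov(13.6,10)),("F",[.645,-.009,.095],ov(13.6,10))]:
    print(n,rel(P,R,p,r));P,R=np.array(p),r
for n in("side","top"):
    p,d=bot.camera(n); cv2.imwrite(f"pics/{n}1.png",p[:,:,::-1])
```

```text
[ 0.6  -0.05  0.21] [ 0.949  0.251 -0.19 ] [-0.384  0.463 -1.083 -1.309  0.629  1.431]
E [-0.056  0.12  -0.478  0.005 -0.032 -0.042]
F [ 0.354 -0.001  0.063  0.     0.     0.   ]
```

View pics/top1.png

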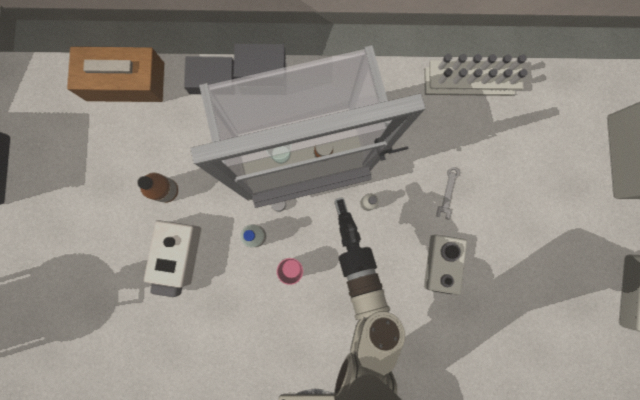

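View pics/side1.png

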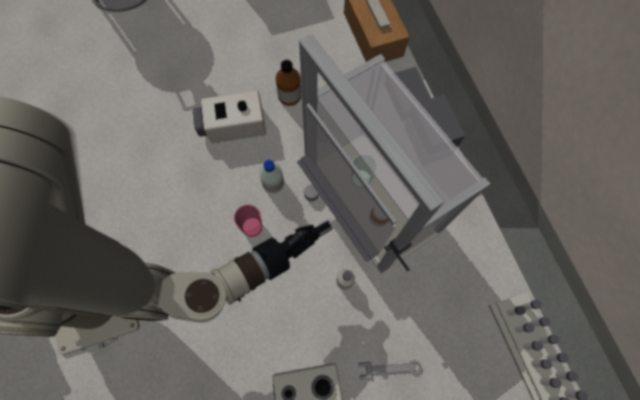

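The picture shows the shut gripper in front of the lip at top (340,203), clear of the bottles. Joint 3 is at its limit, so I can't retract further with the tool flat. I'll lower it here with a steeper pitch.

Run:
```python
from h import *
np.set_printoptions(precision=3,suppress=True)
P,R,o=cur()
for n,p,r in [("E",[.598,-.040,.090],ov(13.6,20)),("F",[.645,-.009,.09],ov(13.6,20))]:
    print(n,rel(P,R,p,r));P,R=np.array(p),r
```

```text
E [ 0.098  0.034 -0.435 -0.012  0.286 -0.042]
F [0.199 0.076 0.072 0.    0.    0.   ]
```

Request:
{"method": "apply_moves", "body": {
  "targets": [0.02, 0.01, -0.11, 0, 0.07, -0.01, 0, 0.05, 0.02, -0.22, 0, 0.14, -0.02, 0, 0.075, 0.025, -0.33, -0.01, 0.21, -0.03, 0, 0.098, 0.034, -0.435, -0.012, 0.286, -0.042, 0, 0.098, 0.034, -0.435, -0.012, 0.286, -0.042, 0, 0.098, 0.034, -0.435, -0.012, 0.286, -0.042, 0]
}}

```text
clock: 2.53
eef_pos: [0.5998, -0.0396, 0.1013]
tool_rot: [-0.025, 0.165, 0.117, 0.979]
ft_force: [0.7, -0.1, 1.1]
grip_width: -0.0004
```

Run:
```python
from h import *
np.set_printoptions(precision=3,suppress=True)
P,R,o=cur();print(P,R.as_matrix()[:,0],o["joint_pos"])
for n,p,r in [("F",[.645,-.009,.09],ov(13.6,20))]:
    print(n,rel(P,R,p,r));P,R=np.array(p),r
for n in("side","top"):
    p,d=bot.camera(n); cv2.imwrite(f"pics/{n}2.png",cv2.resize(p[100:300,200:520,::-1],None,fx=2.5,fy=2.5))
```

```text
[ 0.6   -0.04   0.101] [ 0.918  0.221 -0.328] [-0.321  0.676 -1.08  -1.368  0.522  1.359]
F [0.208 0.077 0.025 0.02  0.029 0.003]
```

View pics/top2.png

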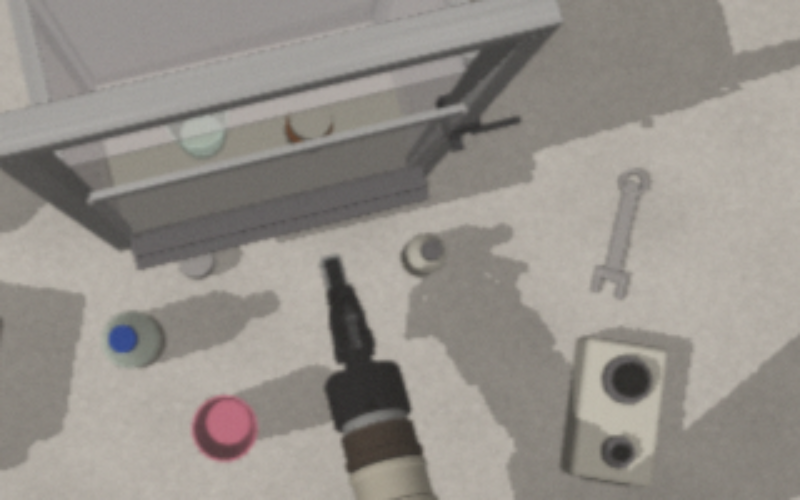

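View pics/side2.png

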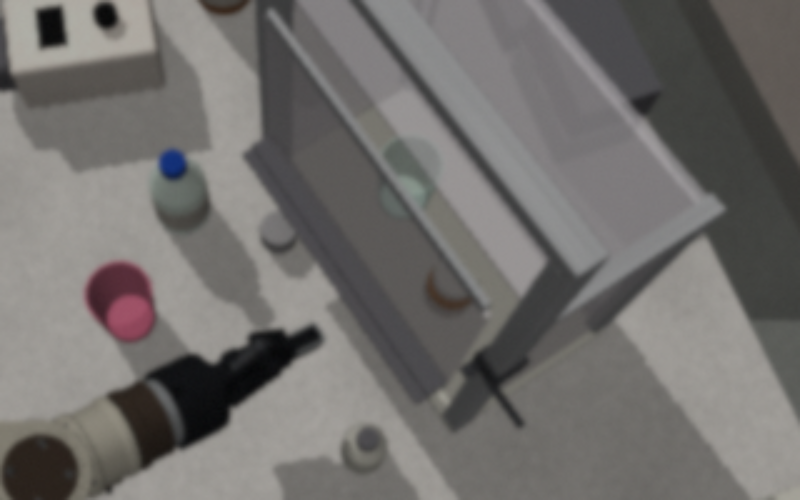

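Fingers are in front of the lip (top2 ≈(333,262)) and clear of the bottles. I'll go a little lower, then slide in.

Run:
```python
from h import *
np.set_printoptions(precision=3,suppress=True)
P,R,o=cur();print(P)
for n,p,r in [("E",[.600,-.036,.085],ov(13.6,20)),("F",[.645,-.009,.085],ov(13.6,20))]:
    print(n,rel(P,R,p,r))
```

```text
[ 0.6   -0.04   0.103]
E [ 0.026  0.016 -0.065  0.022  0.034  0.005]
F [0.216 0.079 0.001 0.022 0.034 0.005]
```

Request:
{"method": "apply_moves", "body": {
  "targets": [0.026, 0.016, -0.065, 0.02, 0.034, 0, 0, 0.026, 0.016, -0.065, 0.02, 0.034, 0, 0, 0.026, 0.016, -0.065, 0.02, 0.034, 0, 0, 0.026, 0.016, -0.065, 0.02, 0.034, 0, 0]
}}

```text
clock: 2.97
eef_pos: [0.5995, -0.0359, 0.0838]
tool_rot: [-0.021, 0.173, 0.116, 0.978]
ft_force: [0.1, 0.1, -0.5]
grip_width: -0.0001
```

Run:
```python
from h import *
np.set_printoptions(precision=3,suppress=True)
P,R,o=cur();print(P,o["joint_pos"])
for n,p,r in [("F",[.645,-.009,.088],ov(13.6,20))]:
    print(n,rel(P,R,p,r))
```

```text
[ 0.599 -0.036  0.084] [-0.308  0.723 -1.078 -1.397  0.507  1.365]
F [ 0.184  0.062  0.085  0.001 -0.003  0.004]
```

Request:
{"method": "apply_moves", "body": {
  "targets": [0.05, 0.02, 0.025, 0, 0, 0, 0, 0.1, 0.035, 0.05, 0, 0, 0, 0, 0.14, 0.05, 0.065, 0, 0, 0, 0, 0.184, 0.062, 0.085, 0, 0, 0, 0, 0.184, 0.062, 0.085, 0, 0, 0, 0, 0.184, 0.062, 0.085, 0, 0, 0, 0]
}}

```text
clock: 3.47
eef_pos: [0.645, -0.0083, 0.0872]
tool_rot: [-0.021, 0.173, 0.116, 0.978]
ft_force: [-0.6, -1.0, -0.5]
grip_width: 0.0001
```

Run:
```python
from h import *
np.set_printoptions(precision=3,suppress=True)
P,R,o=cur();print(P,o["joint_pos"],o["ft_force"])
for n,p,r in [("up1",P+[0,0,.03],R),("up10",P+[0,0,.1],R)]:
    print(n,rel(P,R,p,r))
for n in("side","top"):
    p,d=bot.camera(n); cv2.imwrite(f"pics/{n}3.png",cv2.resize(p[100:300,200:520,::-1],None,fx=2.5,fy=2.5))
```

```text
[ 0.645 -0.008  0.087] [-0.201  0.695 -0.984 -1.295  0.41   1.41 ] [-0.576 -1.018 -0.487]
up1 [-0.041 -0.     0.113  0.     0.     0.   ]
up10 [-0.138 -0.     0.376  0.     0.     0.   ]
```

View pics/side3.png

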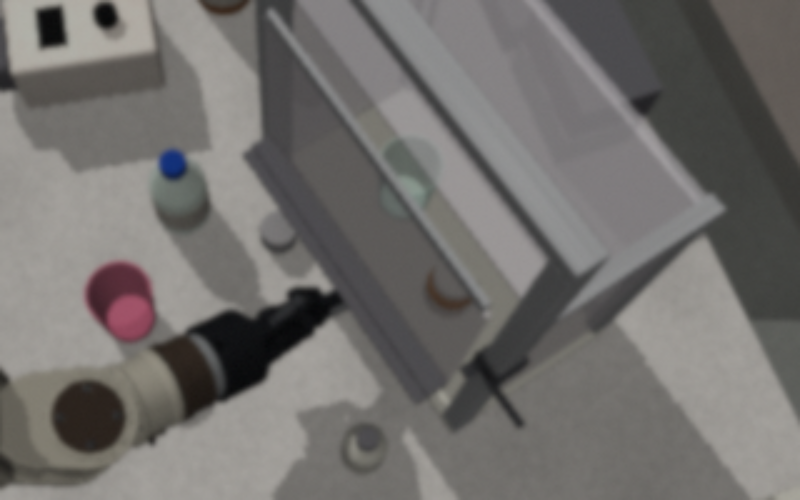

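The fingertips are beneath the lip (≈(340,297)) with no contact. Raising gently.

Request:
{"method": "apply_moves", "body": {
  "targets": [-0.007, 0, 0.019, 0, 0, 0, 0, -0.014, 0, 0.038, 0, 0, 0, 0, -0.02, 0, 0.057, 0, 0, 0, 0, -0.027, 0, 0.075, 0, 0, 0, 0, -0.034, 0, 0.094, 0, 0, 0, 0, -0.041, 0, 0.113, 0, 0, 0, 0, -0.048, 0, 0.132, 0, 0, 0, 0, -0.055, 0, 0.15, 0, 0, 0, 0, -0.055, 0, 0.15, 0, 0, 0, 0]
}}

```text
clock: 4.32
eef_pos: [0.6444, -0.0088, 0.1271]
tool_rot: [-0.021, 0.174, 0.116, 0.978]
ft_force: [-3.5, -1.2, -2.3]
grip_width: -0.0
```

Run:
```python
from h import *
np.set_printoptions(precision=4,suppress=True)
P,R,o=cur();print(P,o["joint_pos"],o["ft_force"])
for n in("side","top"):
    p,d=bot.camera(n); np.save(n+"4.npy",d);cv2.imwrite(f"pics/{n}4f.png",p[:,:,::-1]);cv2.imwrite(f"pics/{n}4.png",cv2.resize(p[100:300,200:520,::-1],None,fx=2.5,fy=2.5))
```

```text
[ 0.6444 -0.0088  0.1271] [-0.2021  0.552  -0.9822 -1.1486  0.4091  1.4105] [-3.5001 -1.2457 -2.2707]
```

View pics/side4.png

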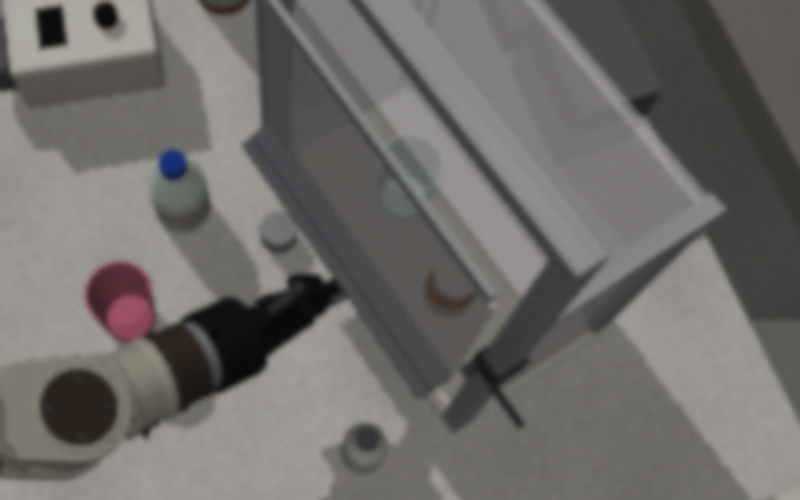

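View pics/top4.png

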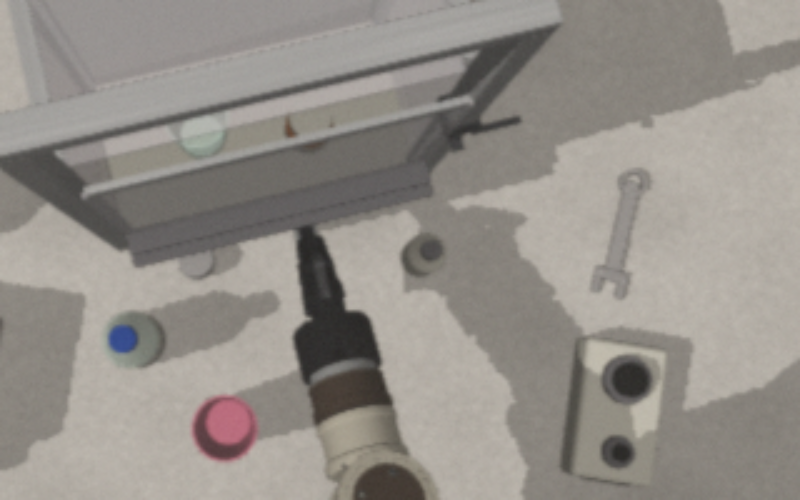

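```bash
cat >> h.py <<'E'
D_=np.array([-.235,.972,0]);H_=np.array([.972,.235,0]);C_=np.array([.6208,.0054,0])
def bil(d,u,v):
    return d[int(round(v)),int(round(u))]
def lipz(n,d,z,off=.006):
    for _ in range(5):
        zs=[]
        for s in np.linspace(-.135,.135,60):
            p=C_+D_*s+H_*off+[0,0,z];u,v=proj(n,p);D=bil(d,u,v)
            if D>0: zs.append(dep(n,u,v,D)[2])
        zs=np.array(zs);z=np.median(zs)
    k=abs(zs-z)<.008
    return z,zs[k].mean(),k.sum()
def bladez(n,d):
    a,b=(np.array([.7055,-.170,.247]),np.array([.708,-.197,.247]))
    r=[]
    for k in np.linspace(0,1,20):
        p=a+(b-a)*k;u,v=proj(n,p)
        P=[dep(n,u+i,v+j,bil(d,u+i,v+j))[2] for i in(-1,0,1) for j in(-2,-1,0,1,2)]
        r.append(max([q for q in P if q<.3]))
    return np.round(np.median(r),4),np.round(np.array(r),3)
E
python3 - <<'E'
from h import *
np.set_printoptions(precision=4,suppress=True)
for i,z0 in(("0",.132),("4",.15)):
    for n in("top","side"):
        d=np.load(n+i+".npy")
        print(i,n,lipz(n,d,z0),lipz(n,d,z0,.022),bladez(n,d))
E
```

```text
0 top (np.float64(0.13241523238527858), np.float64(0.13227458007203508), np.int64(60)) (np.float64(0.13839988242472961), np.float64(0.1382882531150131), np.int64(60)) (np.float64(0.2501), array([0.25 , 0.25 , 0.248, 0.248, 0.248, 0.247, 0.248, 0.25 , 0.25 ,
       0.251, 0.251, 0.25 , 0.25 , 0.249, 0.25 , 0.25 , 0.25 , 0.25 ,
       0.25 , 0.249]))Traceback (most recent call last):
  File "<stdin>", line 6, in <module>
  File "h.py", line 56, in bladez
    P=[dep(n,u+i,v+j,bil(d,u+i,v+j))[2] for i in(-1,0,1) for j in(-2,-1,0,1,2)]
       ~~~^^^^^^^^^^^^^^^^^^^^^^^^^^
  File "h.py", line 10, in dep
    o,d=ray(n,u,v);return o+d*D
        ~~~^^^^^^^
  File "h.py", line 4, in ray
    c=bot.camera_params(n);T=np.array(c["T"])
ValueError: time passes only in moves, steps and waits
```

```bash
sed -i 's/bot.camera_params(n)/CP(n)/' h.py
cat >> h.py <<'E'
from functools import lru_cache
@lru_cache(None)
def CP(n): return bot.camera_params(n)
def bladez(n,d):
    a,b=(np.array([.7055,-.168,.247]),np.array([.708,-.199,.247]))
    r=[]
    for k in np.linspace(0,1,20):
        p=a+(b-a)*k;u,v=proj(n,p)
        for i in(-1,0,1):
            for j in(-1,0,1):
                z=dep(n,u+i,v+j,bil(d,u+i,v+j))[2]
                if .235<z<.262:r.append(z)
    return np.round([np.median(r),np.mean(r),len(r)],4)
E
python3 - <<'E'
from h import *
np.set_printoptions(precision=4,suppress=True)
for i,z0 in(("0",.132),("4",.15)):
    for n in("top","side"):
        d=np.load(n+i+".npy")
        print(i,n,np.array(lipz(n,d,z0)),np.array(lipz(n,d,z0,.022)),bladez(n,d))
E
```

```text
0 top [ 0.1324  0.1323 60.    ] [ 0.1384  0.1383 60.    ] [  0.2473   0.2475 149.    ]
0 side [ 0.1328  0.1327 60.    ] [ 0.1388  0.1388 60.    ] [  0.2478   0.248  126.    ]
4 top [ 0.155  0.155 60.   ] [ 0.1614  0.1614 59.    ] [  0.2477   0.2477 149.    ]
4 side [ 0.1557  0.1558 60.    ] [ 0.1617  0.1616 60.    ] [  0.2483   0.2486 126.    ]
```

Lip_mid is at 0.155 and the blade's middle at 0.2457, so about 90 mm remain. I'll raise 80 mm first.

Request:
{"method": "apply_moves", "body": {
  "targets": [-0.01, 0, 0.027, 0, 0, 0, 0, -0.02, 0, 0.054, 0, 0, 0, 0, -0.03, 0, 0.081, 0, 0, 0, 0, -0.04, 0, 0.108, 0, 0, 0, 0, -0.05, 0, 0.135, 0, 0, 0, 0, -0.06, 0, 0.162, 0, 0, 0, 0, -0.07, 0, 0.189, 0, 0, 0, 0, -0.08, 0, 0.216, 0, 0, 0, 0, -0.09, 0, 0.243, 0, 0, 0, 0, -0.1, 0, 0.27, 0, 0, 0, 0, -0.106, 0, 0.287, 0, 0, 0, 0, -0.11, 0, 0.3, 0, 0, 0, 0]
}}

```text
clock: 5.42
eef_pos: [0.6443, -0.0085, 0.2056]
tool_rot: [-0.02, 0.175, 0.116, 0.978]
ft_force: [-1.8, -0.9, -4.3]
grip_width: -0.0002
```

Run:
```python
from h import *
np.set_printoptions(precision=4,suppress=True)
P,R,o=cur();print(P,o["ft_force"])
for n in("side","top"):
    p,d=bot.camera(n);print(n,np.array(lipz(n,d,.235)),np.array(lipz(n,d,.235,.022)),bladez(n,d))
    cv2.imwrite(f"pics/{n}5.png",cv2.resize(p[100:300,200:520,::-1],None,fx=2.5,fy=2.5))
P,R,o=cur();print(P,o["ft_force"])
```

```text
[ 0.6443 -0.0085  0.2056] [-1.8205 -0.9234 -4.349 ]
side [ 0.2342  0.2344 60.    ] [ 0.2403  0.2404 60.    ] [  0.2484   0.2483 123.    ]
top [ 0.2342  0.2342 60.    ] [ 0.2403  0.2404 60.    ] [  0.2476   0.2473 145.    ]
[ 0.6445 -0.0085  0.2063] [-3.4581 -0.8328 -2.8974]
```

View pics/side5.png

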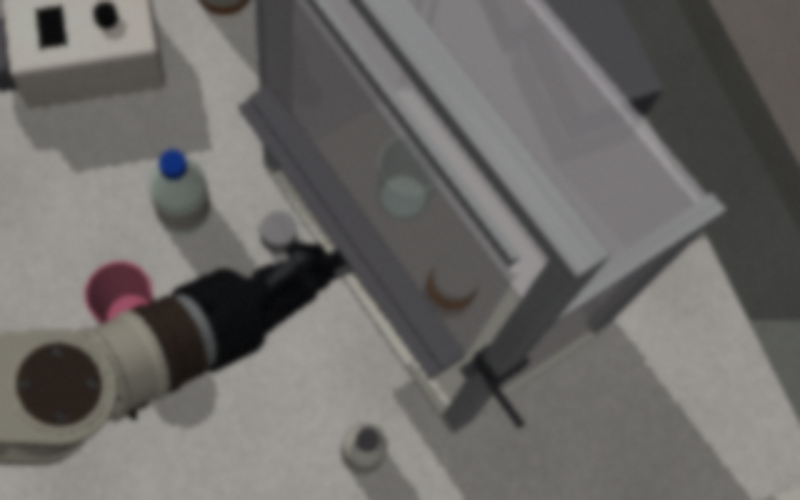

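Request:
{"method": "apply_moves", "body": {
  "targets": [-0.004, 0, 0.011, 0, 0, 0, 0, -0.008, 0, 0.022, 0, 0, 0, 0, -0.012, 0, 0.033, 0, 0, 0, 0, -0.016, 0, 0.043, 0, 0, 0, 0, -0.016, 0, 0.043, 0, 0, 0, 0, -0.016, 0, 0.043, 0, 0, 0, 0, -0.016, 0, 0.043, 0, 0, 0, 0, -0.016, 0, 0.043, 0, 0, 0, 0]
}}

```text
clock: 6.18
eef_pos: [0.6448, -0.0085, 0.2178]
tool_rot: [-0.021, 0.174, 0.116, 0.978]
ft_force: [-4.3, -0.5, -2.5]
grip_width: -0.0001
```

Run:
```python
from h import *
np.set_printoptions(precision=4,suppress=True)
P,R,o=cur();print(P,o["ft_force"])
for n in("side","top"):
    p,d=bot.camera(n);print(n,np.array(lipz(n,d,.245)),np.array(lipz(n,d,.245,.022)),bladez(n,d))
print("down20",rel(P,R,P-[0,0,.03],R),"back",rel(P,R,P-[0,0,.035]-H_*.07,R))
```

```text
[ 0.6448 -0.0085  0.2178] [-4.3458 -0.5459 -2.4585]
side [ 0.2467  0.2466 60.    ] [ 0.2524  0.2526 60.    ] [  0.248    0.2482 126.    ]
top [ 0.246   0.2461 60.    ] [ 0.2522  0.2524 60.    ] [  0.2473   0.2476 149.    ]
down20 [ 0.041 -0.    -0.113  0.     0.     0.   ] back [-0.215 -0.    -0.228  0.     0.     0.   ]
```

Level to about 0.5 mm: lip_mid is 0.2463 and the blade's middle about 0.2458. Now withdrawing down, then back.

Request:
{"method": "apply_moves", "body": {
  "targets": [0.015, 0, -0.04, 0, 0, 0, 0, 0.03, 0, -0.08, 0, 0, 0, 0, 0.041, 0, -0.113, 0, 0, 0, 0, -0.02, 0, -0.14, 0, 0, 0, 0, -0.08, 0, -0.16, 0, 0.05, 0, 0, -0.14, 0, -0.19, 0, 0.15, 0, 0, -0.19, 0, -0.21, 0, 0.35, 0, 0, -0.215, 0, -0.22, 0, 0.5, 0, 0, -0.215, 0, -0.22, 0, 0.6, 0, 0, -0.215, 0, -0.22, 0, 0.7, 0, 0]
}}

```text
clock: 7.12
eef_pos: [0.579, -0.0255, 0.1888]
tool_rot: [-0.042, 0.34, 0.11, 0.933]
ft_force: [0.4, -1.0, 1.0]
grip_width: -0.0002
```

Run:
```python
from h import *
np.set_printoptions(precision=4,suppress=True)
P,R,o=cur();print(P,o["ft_force"],o["joint_pos"],R.as_matrix()[:,0])
for n in("side","top"):
    p,d=bot.camera(n);print(n,np.array(lipz(n,d,.245)),np.array(lipz(n,d,.245,.022)),bladez(n,d))
    cv2.imwrite(f"pics/{n}6.png",p[:,:,::-1])
```

```text
[ 0.579  -0.0255  0.1888] [ 0.3771 -0.9601  1.0376] [-0.2206  0.0293 -0.7897 -0.067   0.3422  1.2624] [ 0.7447  0.1769 -0.6435]
side [ 0.2467  0.2467 60.    ] [ 0.2529  0.2527 60.    ] [  0.2484   0.2482 126.    ]
top [ 0.2462  0.2463 59.    ] [ 0.2523  0.2523 60.    ] [  0.2476   0.2478 149.    ]
```

View pics/top6.png

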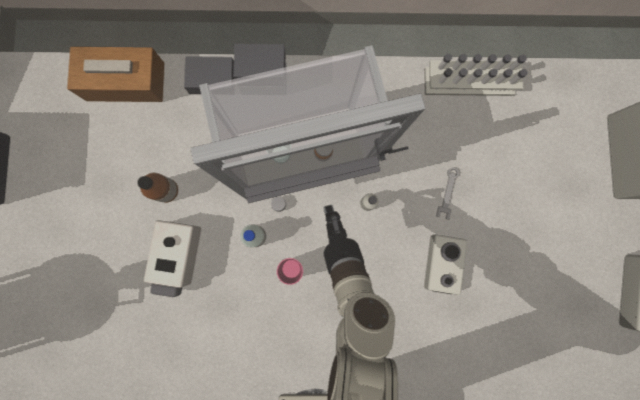

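Run:
```python
from h import *
np.set_printoptions(precision=4,suppress=True)
for n,(u0,v0) in(("top",(451,251)),("side",(323,386))):
    p=np.load(n+"0p.npy");d=np.load(n+"0.npy");g=cv2.cvtColor(p,cv2.COLOR_RGB2GRAY)
    y0,y1=v0-12,min(400,v0+13);c=g[y0:y1,u0-12:u0+13]
    for th in(35,50,65):
        m=(c<th).astype(np.uint8);k,l,s,ce=cv2.connectedComponentsWithStats(m)
        i=1+np.argmax(s[1:,4]);u,v=ce[i]+[u0-12,y0]
        zz=[dep(n,x+u0-12,y+y0,d[y+y0,x+u0-12])[2] for y,x in np.argwhere(l==i)]
        print(n,th,s[i],u,v,np.median(zz),onz(n,u,v,.067))
P,R,o=cur()
for n,p,r in [("G",cyl(-15,.5,.25),ov(-8,55)),("H",cyl(-28,.56,.22),ov(-25,75)),("I",[.478,-.359,.15],ov(-37,90))]:
    p=np.array(p);print(n,np.round(p,3),rel(P,R,p,r));P,R=p,r
```

```text
Traceback (most recent call last):
ValueError: attempt to get argmax of an empty sequence
```

Run:
```python
from h import *
np.set_printoptions(precision=4,suppress=True)
for n,(u0,v0) in(("top",(451,251)),("side",(323,386))):
    p=np.load(n+"0p.npy");d=np.load(n+"0.npy");g=cv2.cvtColor(p,cv2.COLOR_RGB2GRAY)
    y0,y1=v0-12,min(400,v0+13);c=g[y0:y1,u0-12:u0+13]
    print(c[12])
    for th in(55,70,90):
        m=(c<th).astype(np.uint8);k,l,s,ce=cv2.connectedComponentsWithStats(m)
        if k<2: continue
        i=1+np.argmax(s[1:,4]);u,v=ce[i]+[u0-12,y0]
        zz=[dep(n,x+u0-12,y+y0,d[y+y0,x+u0-12])[2] for y,x in np.argwhere(l==i)]
        print(n,th,s[i],u,v,np.median(zz),onz(n,u,v,.067))
P,R,o=cur()
for n,p,r in [("G",cyl(-15,.5,.25),ov(-8,55)),("H",cyl(-28,.56,.22),ov(-25,75)),("I",[.478,-.359,.15],ov(-37,90))]:
    p=np.array(p);print(n,np.round(p,3),rel(P,R,p,r));P,R=p,r
```

```text
[175 135  92  91  96  80  60  48  48  47  49  49  50  49  50  44  50  48
  46  51  69  97 122 136 142]
top 55 [  7   7  13  12 129] 451.7751937984496 251.4496124031008 0.0677925403346129 [ 0.4767 -0.3604  0.067 ]
top 70 [  6   6  15  14 159] 451.79245283018867 251.39622641509433 0.06736987534492433 [ 0.4768 -0.3604  0.067 ]
top 90 [  5   5  16  16 198] 451.76262626262627 251.37878787878788 0.06657848578412062 [ 0.4769 -0.3603  0.067 ]
[104  77  64  48  31  16  11  11   7  11   7  10  10  13   8   8   9   9
  14  31  49  60  71  95 119]
side 55 [  3   4  18  20 280] 322.7107142857143 387.58214285714286 0.06724766955516348 [ 0.4762 -0.363   0.067 ]
side 70 [  2   3  20  22 356] 322.60955056179773 387.4129213483146 0.0661968198634526 [ 0.4761 -0.3626  0.067 ]
side 90 [  1   1  23  24 424] 322.58490566037733 387.08490566037733 0.06429561842246434 [ 0.4763 -0.362   0.067 ]
G [ 0.483 -0.129  0.25 ] [-0.52  -0.313 -0.129  0.562  0.533 -0.505]
H [ 0.494 -0.263  0.22 ] [ 0.167 -0.522  0.029  0.541  0.693 -0.252]
I [ 0.478 -0.359  0.15 ] [ 0.297 -0.376  0.027  0.416  0.522 -0.055]
```

Button centre is (0.477,-0.361), top at z 0.067. Moving to above it.

Request:
{"method": "apply_moves", "body": {
  "targets": [-0.17, -0.1, -0.04, 0.18, 0.17, -0.17, 0, -0.34, -0.2, -0.08, 0.37, 0.35, -0.34, 0, -0.52, -0.313, -0.129, 0.562, 0.533, -0.505, 0, -0.52, -0.313, -0.129, 0.562, 0.533, -0.505, 0, -0.52, -0.313, -0.129, 0.562, 0.533, -0.505, 0, -0.52, -0.313, -0.129, 0.562, 0.533, -0.505, 0]
}}

```text
clock: 7.72
eef_pos: [0.4808, -0.1298, 0.2457]
tool_rot: [0.033, 0.463, -0.062, 0.883]
ft_force: [-0.1, 0.6, -0.4]
grip_width: -0.0
```

Request:
{"method": "apply_moves", "body": {
  "targets": [0.055, -0.17, 0.01, 0.18, 0.23, -0.08, 0, 0.11, -0.35, 0.02, 0.36, 0.46, -0.17, 0, 0.167, -0.522, 0.029, 0.541, 0.693, -0.252, 0, 0.167, -0.522, 0.029, 0.541, 0.693, -0.252, 0, 0.167, -0.522, 0.029, 0.541, 0.693, -0.252, 0, 0.167, -0.522, 0.029, 0.541, 0.693, -0.252, 0]
}}

```text
clock: 8.22
eef_pos: [0.4905, -0.2621, 0.2097]
tool_rot: [0.132, 0.6, -0.171, 0.77]
ft_force: [-0.7, 0.6, 0.6]
grip_width: 0.0001
```

Run:
```python
from h import *
np.set_printoptions(precision=4,suppress=True)
P,R,o=cur();print(P,o["ft_force"],o["joint_pos"],R.as_matrix()[:,0])
p=np.array([.477,-.361,.12]);print(rel(P,R,p,ov(-37,90)))
```

```text
[ 0.4905 -0.2621  0.2097] [-0.7187  0.5641  0.6247] [-0.4983  0.1755 -0.1672  0.9818  0.0137  1.5103] [ 0.2206 -0.1044 -0.9698]
[ 0.377 -0.381  0.027  0.417  0.492 -0.049]
```

Request:
{"method": "apply_moves", "body": {
  "targets": [0.12, -0.12, 0.01, 0.14, 0.16, -0.02, 0, 0.25, -0.25, 0.02, 0.28, 0.33, -0.03, 0, 0.377, -0.381, 0.027, 0.417, 0.492, -0.049, 0, 0.377, -0.381, 0.027, 0.417, 0.492, -0.049, 0, 0.377, -0.381, 0.027, 0.417, 0.492, -0.049, 0, 0.377, -0.381, 0.027, 0.417, 0.492, -0.049, 0]
}}

```text
clock: 8.72
eef_pos: [0.4756, -0.3599, 0.1225]
tool_rot: [0.224, 0.67, -0.224, 0.671]
ft_force: [-0.4, 0.5, 1.0]
grip_width: 0.0002
```

Run:
```python
from h import *
np.set_printoptions(precision=4,suppress=True)
P,R,o=cur();print(P,o["ft_force"],R.as_matrix()[:,0])
for z in (.09,.07,.06): print(z,rel(P,R,np.array([.477,-.361,z]),ov(-37,90)))
for n in("side","top"):
    p,d=bot.camera(n);print(n,np.array(lipz(n,d,.245)),bladez(n,d))
    y,x=(250,220) if n=="side" else (180,370)
    cv2.imwrite(f"pics/{n}7.png",cv2.resize(p[y:y+150,x:x+200,::-1],None,fx=4,fy=4))
```

```text
[ 0.4756 -0.3599  0.1225] [-0.4299  0.5053  0.9846] [ 0.0009 -0.0004 -1.    ]
0.09 [ 0.13  -0.     0.007  0.     0.002 -0.   ]
0.07 [ 0.21  -0.     0.007  0.     0.002 -0.   ]
0.06 [ 0.25  -0.     0.007  0.     0.002 -0.   ]
side [ 0.2471  0.247  60.    ] [  0.2487   0.2486 126.    ]
top [ 0.2464  0.2463 60.    ] [  0.2472   0.2472 149.    ]
```

View pics/side7.png

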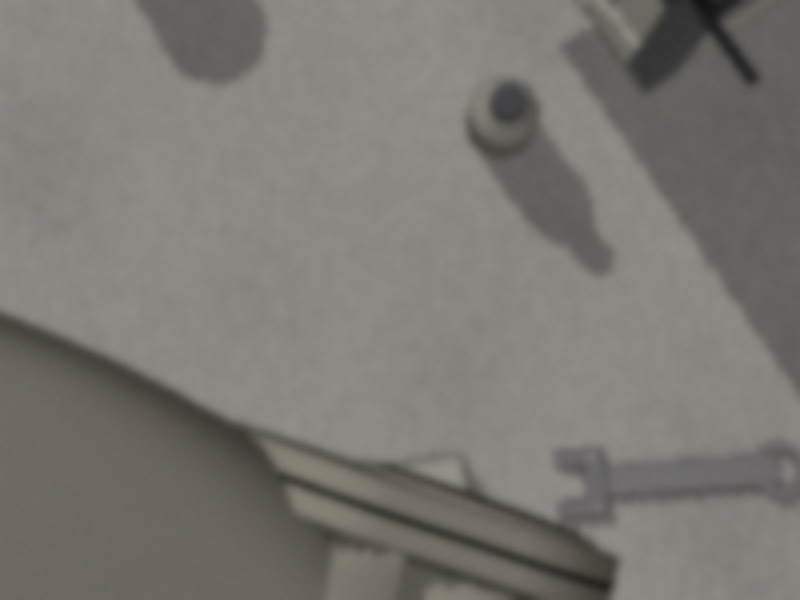

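View pics/top7.png

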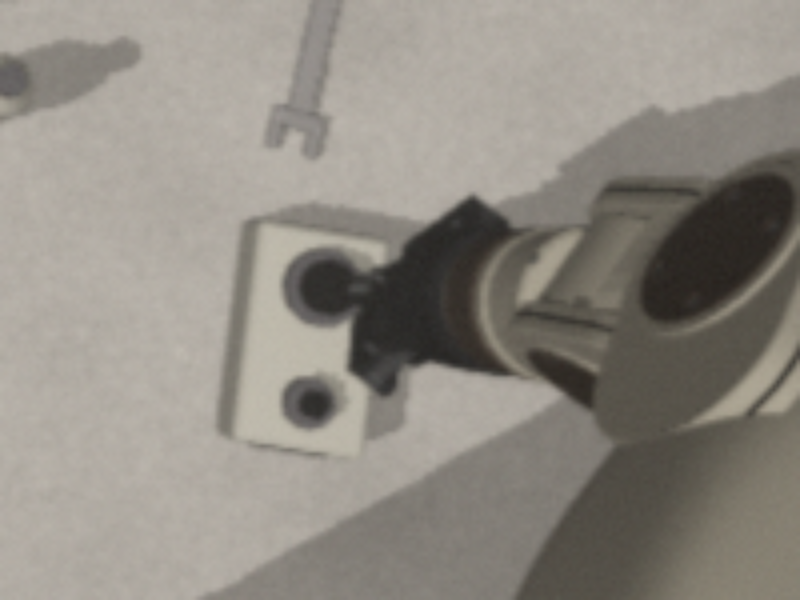

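Fingertips stand over the large button (top7 ≈(335,283)); the small button at (312,402) is clear. Pressing in steps.

Request:
{"method": "apply_moves", "body": {
  "targets": [0.06, 0, 0.007, 0, 0, 0, 0, 0.12, 0, 0.007, 0, 0, 0, 0, 0.17, 0, 0.007, 0, 0, 0, 0, 0.21, 0, 0.007, 0, 0, 0, 0, 0.234, 0, 0.007, 0, 0, 0, 0, 0.234, 0, 0.007, 0, 0, 0, 0]
}}

```text
clock: 9.32
eef_pos: [0.4781, -0.3618, 0.0667]
tool_rot: [0.224, 0.669, -0.225, 0.672]
ft_force: [-0.9, 0.8, 1.1]
grip_width: 0.0004
```

Request:
{"method": "apply_moves", "body": {
  "targets": [0.006, 0, 0, 0, 0, 0, 0, 0.012, 0, 0, 0, 0, 0, 0, 0.012, 0, 0, 0, 0, 0, 0]
}}

```text
clock: 9.57
eef_pos: [0.4785, -0.3626, 0.0636]
tool_rot: [0.224, 0.669, -0.225, 0.672]
ft_force: [0.6, 1.9, 3.6]
grip_width: -0.0
```

Request:
{"method": "apply_moves", "body": {
  "targets": [0.005, 0, 0, 0, 0, 0, 0, 0.01, 0, 0, 0, 0, 0, 0, 0.01, 0, 0, 0, 0, 0, 0]
}}

```text
clock: 9.82
eef_pos: [0.4786, -0.3628, 0.0611]
tool_rot: [0.224, 0.669, -0.225, 0.672]
ft_force: [0.1, 4.0, 6.7]
grip_width: -0.0001
```

Request:
{"method": "apply_moves", "body": {
  "targets": [0.005, 0, 0, 0, 0, 0, 0, 0.01, 0, 0, 0, 0, 0, 0, 0.01, 0, 0, 0, 0, 0, 0]
}}

```text
clock: 10.07
eef_pos: [0.4787, -0.3629, 0.0608]
tool_rot: [0.224, 0.669, -0.225, 0.672]
ft_force: [-3.3, 6.3, 18.5]
grip_width: -0.0003
```

The force rose to 18 N with z stopped at 0.0608, so the button is at its stop. Releasing and lifting away.

Request:
{"method": "apply_moves", "body": {
  "targets": [-0.02, 0, 0, 0, 0, 0, 0, -0.08, 0, 0, 0, 0, 0, 0, -0.18, 0, 0, 0, 0, 0, 0, -0.3, 0, 0, 0, 0, 0, 0, -0.45, 0, 0, 0, 0, 0, 0, -0.5, 0, 0, 0, 0, 0, 0, -0.5, 0, -0.2, 0, 0, 0, 0, -0.5, 0, -0.4, 0, 0, 0, 0, -0.5, 0, -0.6, 0, 0, 0, 0, -0.5, 0, -0.6, 0, 0, 0, 0]
}}

```text
clock: 10.9
eef_pos: [0.3542, -0.2699, 0.1811]
tool_rot: [0.224, 0.671, -0.226, 0.67]
ft_force: [-0.3, 0.8, 0.2]
grip_width: -0.0002
```

Run:
```python
from h import *
np.set_printoptions(precision=4,suppress=True)
P,R,o=cur();print(P,o["ft_force"],np.abs(o["joint_vel"]).max())
for n in("side","top"):
    p,d=bot.camera(n);print(n,np.array(lipz(n,d,.245)),bladez(n,d))
    if n=="top":
        for u,v in((452,251),(448,280)): print("button z",np.median([dep(n,u+i,v+j,d[v+j,u+i])[2] for i in(-1,0,1) for j in(-1,0,1)]))
    cv2.imwrite(f"pics/{n}8.png",p[:,:,::-1])
```

```text
[ 0.3542 -0.2699  0.1811] [-0.3038  0.835   0.1609] 0.6746458724295398
side [ 0.2468  0.2467 60.    ] [  0.2482   0.2486 126.    ]
top [ 0.246   0.2459 59.    ] [  0.2473   0.2471 149.    ]
button z 0.06833418126014501
button z 0.06667120550870775
```

View pics/top8.png

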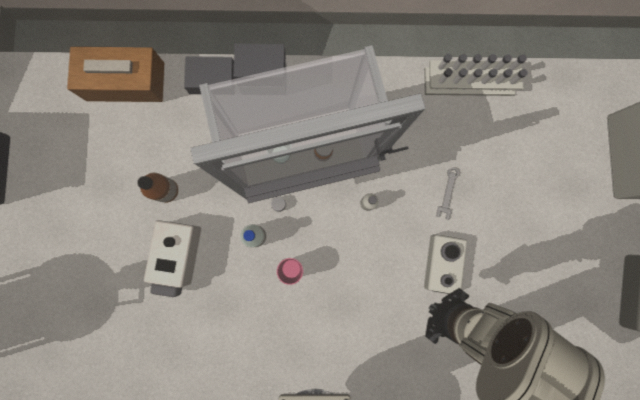

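The arm is clear. All bystanders are at their starting pixels and both buttons are up. I'll let the arm settle, then hand in.

Request:
{"method": "apply_moves", "body": {
  "targets": [0, 0, 0, 0, 0, 0, 0, 0, 0, 0, 0, 0, 0, 0, 0, 0, 0, 0, 0, 0, 0, 0, 0, 0, 0, 0, 0, 0]
}}

```text
clock: 11.33
eef_pos: [0.3588, -0.2729, 0.1819]
tool_rot: [0.224, 0.669, -0.226, 0.671]
ft_force: [-0.0, -0.2, 0.1]
grip_width: 0.0002
```

```bash
python3 -c "
from workcell import bot
print(bot.job_done())"
```

```text
the job is handed in; nothing more can be done
None
```

The job is handed in, and my last checks agreed; the hand-in itself gives no verdict. The sash was pushed up with shut fingers under the lip and left standing, and the large button was pressed down and released. The run took about 11 s of the 51 s allowed.

- **Sash:** the lip's mid-height is 0.246 to 0.247 m and the middle of the pointer's blade about 0.246 m, so they match to about 1 mm. The two cameras differ by about 1 mm, and the height had not changed after the fingers withdrew.
- **Blower button:** I pressed it until it stopped at z 0.061 m with about 18 N on the wrist. Afterwards it read 0.068 m, about the 0.067 m it had at the start.
- **Small button:** it reads about 0.067 m against 0.069 m at the start, within the noise of the depth readings; the fingers never came near it.
- **Pointer and other things:** the blade's height is unchanged. In the last top view the bottles, plug and spanner stand where they did; I compared that by eye only, without measuring each one.
- **Arm:** it stands clear and touches nothing, with wrist force near zero.

One thing went differently from plan: with the tool flat the arm could not draw back far enough, because joint 3 reached its limit. I pushed the lip with the fingers tilted 20° down instead.

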